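# Lay out the parts for a gas line repair

## Robot

A 6-joint arm with a two-finger parallel gripper is mounted at the origin on a cart in front of the work surface, level with it; the furniture and walls round the work are solid. World frame = base frame: x ahead of the robot, y to its left, z up, the work surface at z = 0. Lengths are in m, angles in degrees, forces in N, time in s.
With the tool pointing down it reaches from about 0.375 to 0.9 m from the base axis. Payload 3.1 kg.
Tool frame: the origin (TCP) lies midway between the tips of the shut fingers; the grasp point (between the pads) lies bot.hold_point_z behind it (bot.hold_point_z is the distance from the TCP to the grasp point, in m); z points along the fingers, y is the direction in which the jaws open and shut (so a half turn about z gives the same grasp; the last joint's range is limited). The gripper opens to 87 mm and grips with 3 to 60 N. Pads are 19 mm wide; open, the fingers measure 117 mm over their backs; the gripper's body (75 mm by 190 mm) begins 51 mm behind the grasp point.
Start: joints at [55.606, 30.224, 82.088, -0, 67.689, -10.227], TCP at [0.256, 0.57, 0.223] pointing down, gripper open.
Joint ranges: [-176.69, 176.69], [-43.24, 126.21], [12.49, 139.97], [-82, 262], [0, 151.66], [-163.58, 163.58]. Speed limits (degrees/s): [159.86, 159.86, 180, 180, 180, 180].

## Interface

Orientations are given as a 3x3 rotation matrix whose columns are the frame's x, y, z axes.
In Python, from rig import bot, vision gives the robot as it stands.
- The arm moves only by the shell command python3 -m inch 'ROWS'. ROWS is JSON, a list of rows, each a list of 5 numbers: the finger opening in mm, from 0 to 87, then the shift along the tool's x, y, z in mm, then the turn about the tool's z in rad. In form: [[hand, dx, dy, dz, roll], ...]. A call has 1 to 8 rows; each row is the pose to reach, as a shift and turn from the pose measured when the call began, along the tool's axes at that moment; what a row does not reach only later rows make up. A row lasts 1/10 s, in which the tool goes at most 50 mm and 8.59 degrees, less where a joint would pass 70% of its speed; a pose out of reach is approached as far as the arm can. A call with a gripper value outside its range is refused whole. The fingers move at their own pace and stop on an object; the grip force is fixed at half the most. Time passes only in rows, so rows that repeat a pose let the fingers close. It gives the time, the measured TCP pose, the force and the opening at its end, in the units of the state.
- bot.read_state(): the state, without advancing time (a new reading comes with each control period).
- vision.capture(name): name is "scene" or "top" or "wrist"; returns (picture, depth): 384x512x3 uint8, red, green, blue; 384x512 float32, m along the optical axis (not along the pixel's ray), 0 where there is no reading.
- vision.camera_model(name): a dict with "intrinsics" (3x3 intrinsics, pixels), "camera_from_world" (4x4, takes a point from world to camera coordinates). Camera axes: x right, y down, z forward; pixel columns grow to the right and rows downward; lengths in m; the calibration is good to about 2 mm. A picture is of the moment at which its call begins: read the wrist's pose just before it. camera_model takes no time and is no camera call; for the wrist camera it gives the pose at the moment of the call.
- bot.hand_in(): hands the job in, once; it reports no verdict.
The state is a dict: "time_s": time; "joint_positions": joint angles; "qvel": joint speeds; "tau": joint torques, N m; "position": TCP position; "tcp_rot": TCP orientation; "force": force on the tool from outside, world axes, zero at the start; "moment": the same for the moment, N m; "opening": opening from 0.0 (shut) to 1.0 (fully open).
Only numpy, scipy, OpenCV 4.12 (cv2) and the standard library are available. Lean on these libraries where they do the work, as an engineer would, in place of code of your own. Each camera call takes 0.05 s, during which the arm holds its last target. There are 200 camera calls.

## Task

Lay out the kit for the gas line repair round the note pad and the clear parts box: stand the round tin in the middle of the note pad and lay the tape roll flat and centred on top of the tin, and lay the brass tee flat in the middle of the parts box's lid. Lay the straight brass union on the bench in the middle of the gap between pad and box, in line with their middles, its length parallel to the sides of pad and box that face each other, and lay the tube cutter on the bench in front of the box (on the robot's side), its middle level with the box's middle, parallel to the box's front and 4 cm clear of it. Leave everything released and at rest, and do not shift the tissue pack or the spanner.

Things in the scene. Friction and masses are not known exactly. Their poses are not given: they have to be found in the camera images.
- parts_box: Clear plastic parts box, lid closed, fixed. 71 (x) x 100 (y) mm, flat lid top 26 mm over the bench. Origin: centre of its underside; z up, -x its front, towards the robot within 0.15 rad (front wall 34 mm from the origin, small catch to 37 mm), y its long side. The note pad lies beside it, to the left or the right (varies), always 210 mm centre to centre along the box's y, sides parallel.
- notes_pad: Square pad of cream sticky notes, 70 x 70 x 9 mm, fixed. Origin: centre of its underside; z up; its x and y run along its sides and are parallel to those of the parts box. The clear gap between pad and box is 125 mm wide: its middle is 97.5 mm from the pad's centre and 112.5 mm from the box's centre, on the line joining them.
- septa_tin: Round white tin with a label on its lid, 49 mm diameter, 20 mm high, 35 g, lying flat. Origin: centre of its underside, z up.
- tape_roll: White ring-shaped roll of thread tape, lying flat, 52 mm across at the grip (about 56 mm at most), 14 mm high, 22 g, with a hole in the middle. Origin: centre of its underside, z up.
- tee: Brass T-shaped tube fitting lying flat, 29 (x) x 36 (y) x 14 mm high, 41 g. Origin: centre of its underside; z up. The through bar runs along y, 36 mm long, 13 mm thick, its centre line at x = -8.5 mm; the branch points to +x. Can be gripped across the two ends of the bar (36 mm apart).
- union: Straight brass tube union lying on its side, 43 mm long along its y axis (a thin tube stub at one end), 14 mm wide in x, 13 mm high, 28 g. Origin: centre of its underside. Grip across x.
- tube_cutter: Small metal tube cutter lying flat, 58 mm long along its y axis, 25 mm wide in x, 13 to 16 mm high, 55 g: black round knob at +y, open fork at -y. Origin: centre of its underside, z up. Solid block from y = -10 to +7 mm; grip there, across x.
- tissue_pack: White soft pack of tissues, 62 x 115 x 29 mm, loose bystander. Origin: centre of its underside.
- spanner: Open-ended steel spanner lying flat, 27 x 137 x 6 mm, long axis y, loose bystander. Origin: centre of its underside.

How it is judged (in metres and radians):
At the end, for the whole second after the job is handed in: Centres within 14 mm: tin upright on pad, tape flat on tin; tee flat on lid within 15 mm of its centre; union in mid-gap within 15 mm along, 18 mm across; cutter 4 cm (+-15 mm) before the box front, sideways within 15 mm; both parallel within 0.3 rad; all at rest (horizontal distance between septa_tin and notes_pad below 0.014 m and height (world z) of septa_tin between 0.006 and 0.014 m and angle between each of septa_tin, tape_roll's own z axis and vertical below 0.12 rad and horizontal distance between tape_roll and septa_tin below 0.014 m and height (world z) of tape_roll between 0.025 and 0.034 m and horizontal distance between tee and parts_box below 0.015 m and height (world z) of tee between 0.022 and 0.032 m and angle between each of tee, tube_cutter's own z axis and vertical below 0.2 rad and horizontal distance between union and notes_pad below 0.113 m and horizontal distance between union and parts_box below 0.128 m and x of union in the frame of notes_pad between -0.018 and 0.018 m and angle between the y axis of union and the x axis of notes_pad, either way round below 0.3 rad and height (world z) of union below 0.016 m and x of tube_cutter in the frame of parts_box between -0.1025 and -0.0725 m and y of tube_cutter in the frame of parts_box between -0.015 and 0.015 m and angle between the y axis of tube_cutter and the y axis of parts_box, either way round below 0.3 rad and height (world z) of tube_cutter below 0.006 m and linear speed of each of septa_tin, tape_roll, tee, union, tube_cutter below 0.02 m/s); the robot touches nothing.
It fails at once if the tissue pack is shifted by more than 2 cm (distance of tissue_pack from where it was at the start of the episode above 0.02 m).
It fails at once if the spanner is shifted by more than 2 cm (distance of spanner from where it was at the start of the episode above 0.02 m).
It also fails if it takes over 118 s, if anything falls off the work surface, if the arm or the gripper's body presses on something with over 40 N, if the wrist force passes 120 N, or if a joint passes its speed limit or range.

## Working session

There is one attempt and no reset: what is moved stays moved. The work goes in short steps, Python scripts to look and compute and a shell command to move; the robot and the scene stay as the last step left them, time stands still between calls to the robot, and variables do not carry over. Pictures are saved under pics/ and viewed, about 12 in all and at most 16, crops included, and the job is handed in when it is done.

```bash
ls; mkdir -p pics; python3 - <<'E'
from rig import bot, vision
import cv2, numpy as np
print(bot.hold_point_z); s=bot.read_state(); print(s['time_s'],s['position'],s['tcp_rot'],s['opening'],s['force'])
for n in ('top','scene'):
    p,d=vision.capture(n); np.savez(f'pics/{n}0.npz',p=p,d=d)
    m=vision.camera_model(n); print(n,m['intrinsics'],m['camera_from_world'])
    cv2.imwrite(f'pics/{n}0.png',cv2.resize(p[:,:,::-1],(800,600),interpolation=cv2.INTER_CUBIC))
E
```

```text
pics
0.0187
0.0 [0.25546774 0.569617   0.22157348] [[-9.12331935e-01  4.09449707e-01 -1.17373992e-03]
 [ 4.09451240e-01  9.12330301e-01 -1.76169073e-03]
 [ 3.49514741e-04 -2.08783598e-03 -9.99997759e-01]] 0.9981428612426425 [0.21629025 0.11235293 0.32044664]
top [[494.82270622   0.         254.88291196]
 [  0.         494.82270622 182.87782975]
 [  0.           0.           1.        ]] [[ 0.00785852 -0.99996389 -0.00323365 -0.01704964]
 [-0.99199146 -0.00738813 -0.12608868  0.54908815]
 [ 0.12606023  0.00419862 -0.9920137   1.60915972]
 [ 0.          0.          0.          1.        ]]
scene [[360.02286462   0.         253.68472445]
 [  0.         360.02286462 193.70223768]
 [  0.           0.           1.        ]] [[ 0.65998619 -0.75126812 -0.00379997 -0.38436584]
 [-0.59884398 -0.52301444 -0.60649961  0.32826881]
 [ 0.45365638  0.40255696 -0.7950747   0.88072664]
 [ 0.          0.          0.          1.        ]]
```

View pics/top0.png

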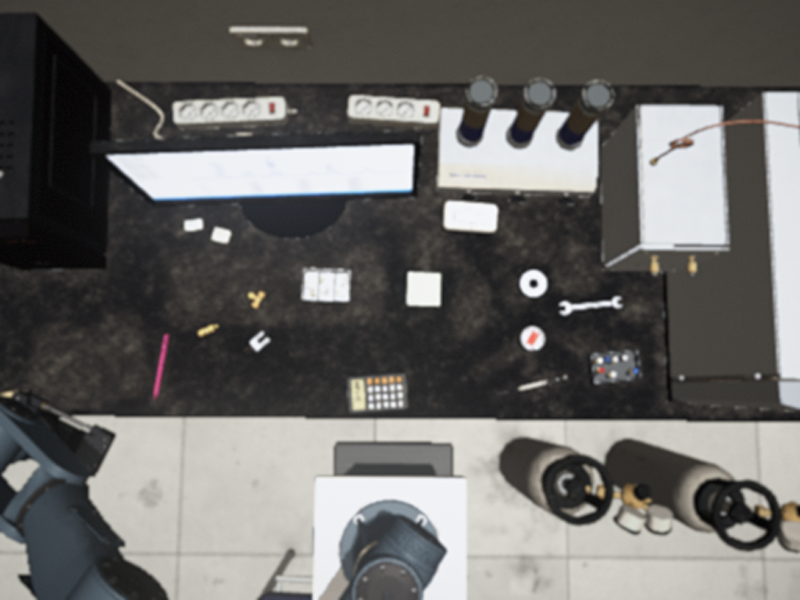

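View pics/scene0.png

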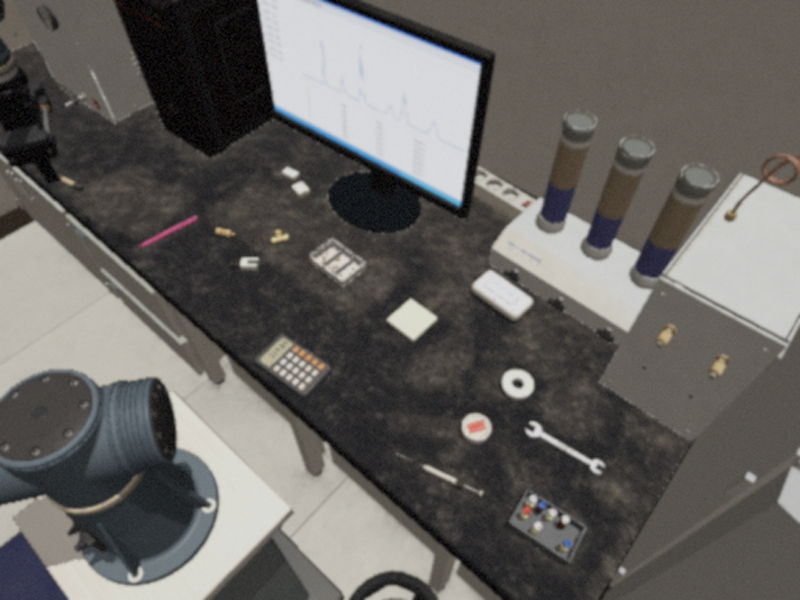

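The top view (800x600) shows the box at (326,285) and the pad at (424,289), so the pad is on the right. Tin is at (533,338), tape (533,284), tee (256,298), union (207,330), cutter (259,341), spanner (590,305) and tissues (470,217). The scene view agrees.

```bash
cat > h.py <<'E'
import numpy as np, cv2
from rig import bot, vision
def ray(m,uv,z):
    """pixels -> world points on plane z"""
    T=np.asarray(m['camera_from_world']);R=T[:3,:3];c=-R.T@T[:3,3]
    uv=np.atleast_2d(uv).astype(float)
    d=(np.linalg.inv(m['intrinsics'])@np.c_[uv,np.ones(len(uv))].T).T@R
    return (c+d*((z-c[2])/d[:,2])[:,None])[:,:2]
def proj(m,P):
    T=np.asarray(m['camera_from_world']);q=np.asarray(m['intrinsics'])@(T[:3,:3]@np.asarray(P)+T[:3,3]);return q[:2]/q[2]
def blobs(m,mask,z,amin=20):
    """world-plane blobs: centroid, minAreaRect centre, sizes mm, long-axis angle deg"""
    out=[]
    for c in cv2.findContours(mask.astype(np.uint8),cv2.RETR_EXTERNAL,cv2.CHAIN_APPROX_NONE)[0]:
        if cv2.contourArea(c)<amin: continue
        w=ray(m,c[:,0],z); (cx,cy),(a,b),_=r=cv2.minAreaRect((w*1000).astype(np.float32))
        box=cv2.boxPoints(r);e=[box[1]-box[0],box[2]-box[1]];L=max(e,key=np.linalg.norm)
        M=cv2.moments(c);cen=ray(m,[M['m10']/M['m00'],M['m01']/M['m00']],z)[0]
        out.append((c[:,0].mean(0).round(),cen.round(4),np.round([cx,cy],1),np.round(sorted((a,b)),1),round(np.degrees(np.arctan2(L[1],L[0]))%180,1)))
    return out
E
python3 - <<'E'
from h import *
f=np.load('pics/top0.npz');p=f['p'];m=vision.camera_model('top')
hsv=cv2.cvtColor(p,cv2.COLOR_RGB2HSV)
s=512/800
def roi(x,y,r):
    k=np.zeros(p.shape[:2],bool);x*=s;y*=s;r*=s;k[int(y-r):int(y+r),int(x-r):int(x+r)]=1;return k
b=hsv[...,2]>110
for n,x,y,r,z in (('box',326,285,32,.026),('pad',424,289,30,.009),('tin',533,338,22,.02),('tape',533,284,22,.014),('tee',256,298,17,.012),('union',207,330,17,.01),('cutter',259,341,18,.014),('spanner',590,305,36,.006),('tissue',470,217,36,.029)):
    for q in blobs(m,b&roi(x,y,r),z): print(n,*q)
crop=p[160:250,100:380]; cv2.imwrite('pics/c1.png',cv2.resize(crop[:,:,::-1],(800,257),interpolation=cv2.INTER_CUBIC))
print(vision.camera_model('wrist'))
E
```

```text
box [208. 182.] [0.5523 0.1428] [552.2 142.5] [ 74.1 104. ] 90.4
pad [271. 184.] [ 0.5479 -0.0661] [549.1 -67.2] [74.4 74.8] 0.4
tin [340. 216.] [ 0.4415 -0.2979] [ 442.3 -298.1] [49.8 53.3] 179.3
tape [341. 181.] [ 0.5606 -0.3023] [ 561.2 -301.6] [58.  59.1] 44.6
tee [164. 191.] [0.5234 0.2939] [525.1 297.7] [34.2 39.3] 151.8
union [132. 211.] [0.4547 0.3984] [455.4 396.4] [15.7 46.2] 112.5
cutter [166. 218.] [0.43  0.286] [431.2 285.3] [30.1 39.2] 129.9
spanner [377. 195.] [ 0.5147 -0.4226] [ 514.5 -426.1] [ 30.8 134.8] 95.6
tissue [301. 138.] [ 0.7035 -0.1664] [ 703.8 -166.4] [ 66.7 118.2] 86.3
tissue [301. 118.] [ 0.7737 -0.169 ] [ 771.  -165.8] [ 24.3 145.9] 90.4
{'intrinsics': array([[265.08895101,   0.        , 251.58533447],
       [  0.        , 265.08895101, 192.86176529],
       [  0.        ,   0.        ,   1.        ]]), 'camera_from_world': array([[ 0.40920227,  0.9124404 , -0.00245375, -0.62320254],
       [ 0.88533072, -0.39639082,  0.2430305 , -0.02846631],
       [ 0.2207782 , -0.10162102, -0.97001554,  0.38974369],
       [ 0.        ,  0.        ,  0.        ,  1.        ]])}
```

View pics/c1.png

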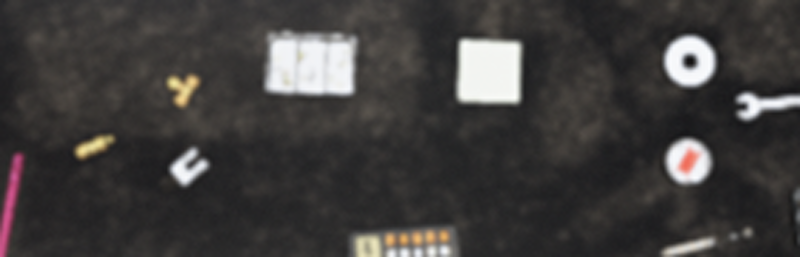

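```bash
python3 -m inch '[[87,-145,-72,0,0],[87,-289,-144,20,0],[87,-289,-144,20,0],[87,-289,-144,20,0],[87,-289,-144,20,0],[87,-289,-144,20,0],[87,-289,-144,20,0],[87,-289,-144,20,0]]'; cat > look.py <<'E'
from h import *
import sys
def look(name):
    s=bot.read_state(); m=vision.camera_model('wrist'); p,d=vision.capture('wrist')
    np.savez(f'pics/{name}.npz',p=p,d=d,K=m['intrinsics'],T=m['camera_from_world'])
    cv2.imwrite(f'pics/{name}.png',cv2.resize(p[:,:,::-1],(800,600),interpolation=cv2.INTER_CUBIC))
    print(s['time_s'],s['position'].round(4),np.degrees(np.arctan2(s['tcp_rot'][1][1],s['tcp_rot'][0][1])).round(2)); return p,d,m
if __name__=='__main__': look(sys.argv[1])
E
python3 look.py w1
```

```text
time_s: 0.9
position: [0.4623, 0.3171, 0.2012]
tcp_rot: [[-0.91, 0.414, -0.001], [0.414, 0.91, -0.003], [0.0, -0.003, -1.0]]
force: [-0.5, -0.1, 0.6]
opening: 0.998
0.9 [0.4623 0.3171 0.2012] 65.54
```

View pics/w1.png

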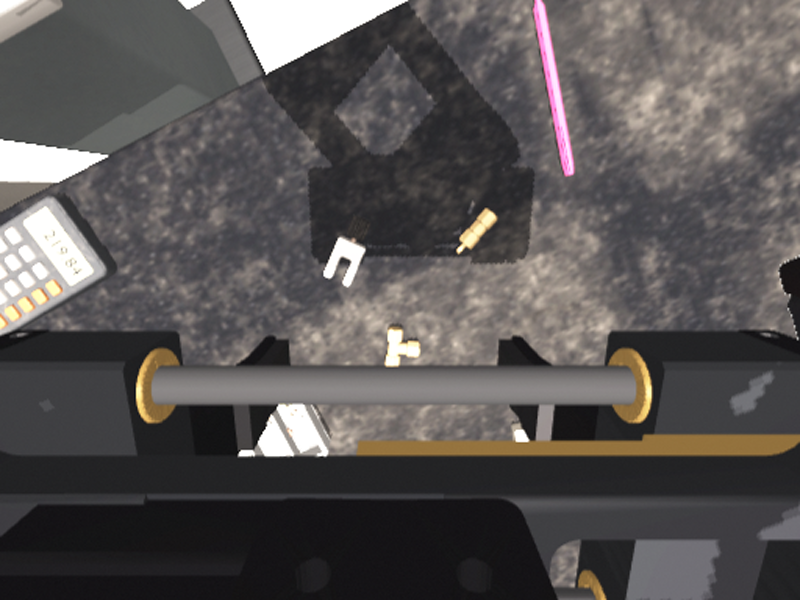

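The wrist view shows the cutter block at (345,250), with its knob dark at (357,230), the union at (477,230), and the tee at (400,347) partly behind the rod, its branch pointing right in the image.

```bash
python3 - <<'E'
from h import *
f=np.load('pics/w1.npz');p=f['p'];d=f['d'];m=dict(intrinsics=f['K'],camera_from_world=f['T'])
hsv=cv2.cvtColor(p,cv2.COLOR_RGB2HSV);s=.64
def roi(x0,y0,x1,y1):
    k=np.zeros(p.shape[:2],bool);k[int(y0*s):int(y1*s),int(x0*s):int(x1*s)]=1;return k
br=(hsv[...,1]>70)&(hsv[...,2]>110)
wh=(hsv[...,2]>170)&(hsv[...,1]<60)
for n,mk,r,z in (('union',br,(450,195,505,262),.007),('tee',br,(375,315,430,375),.009),('cutter',wh,(320,228,370,290),.014)):
    for q in blobs(m,mk&roi(*r),z,40): print(n,*q)
for n,uv in (('teeA',(395,330)),('teeC',(393,349)),('teeBr',(413,349)),('knob',(358,229)),('ftips',(335,285)),('ftips2',(352,287))): print(n,ray(m,np.array(uv)*s,.009))
c=cv2.resize(p[120:250,190:330][:,:,::-1],(560*1,520),interpolation=cv2.INTER_CUBIC);cv2.imwrite('pics/c2.png',c)
E
```

```text
union [304. 148.] [0.4537 0.3974] [455.1 394.8] [14.8 44.8] 115.4
cutter [220. 167.] [0.4294 0.2855] [431.2 284.1] [25.6 38.4] 130.6
teeA [[0.506312   0.29763823]]
teeC [[0.52203449 0.28851981]]
teeBr [[0.52952104 0.30504436]]
knob [[0.41192691 0.30612033]]
ftips [[0.44715876 0.26695174]]
ftips2 [[0.45489826 0.27969129]]
```

View pics/c2.png

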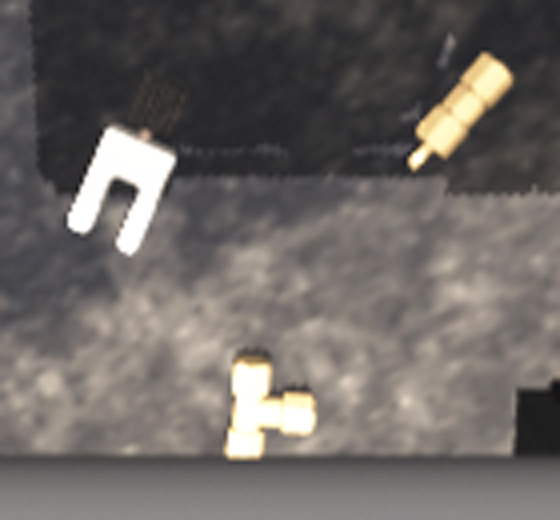

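```bash
cat > go.py <<'E'
from h import *
import sys
x,y,z,a=map(float,sys.argv[1:5]); s=bot.read_state(); R=np.array(s['tcp_rot'])
d=R.T@(np.array([x,y,z])-s['position'])*1000
cur=np.degrees(np.arctan2(R[1,1],R[0,1])); t=(cur-a+90)%180-90
print('d mm',d.round(1),'roll',np.radians(t).round(3),'or',np.radians(t-180*np.sign(t)).round(3),'cur',cur.round(1),'q6',round(s['joint_positions'][5],1),'pos',s['position'].round(4))
E
python3 -m inch '[[87,-33,0,40,0.15],[87,-65,-1,80,0.3],[87,-65,-1,120,0.45],[87,-65,-1,130,0.6],[87,-65,-1,130,0.75],[87,-65,-1,130,0.9],[87,-65,-1,130,1.05],[87,-65,-1,130,1.2]]'; python3 look.py w2; python3 go.py 0.5215 0.2895 0.003 -29
```

```text
time_s: 1.75
position: [0.5179, 0.2924, 0.071]
tcp_rot: [[0.055, 0.998, -0.003], [0.998, -0.055, -0.002], [-0.002, -0.003, -1.0]]
force: [0.2, -0.2, -0.1]
opening: 0.999
1.75 [0.5179 0.2924 0.071 ] -3.16
d mm [-2.6  3.8 68.1] roll 0.447 or -2.695 cur -3.4 q6 22.1 pos [0.518  0.2924 0.0711]
```

View pics/w2.png

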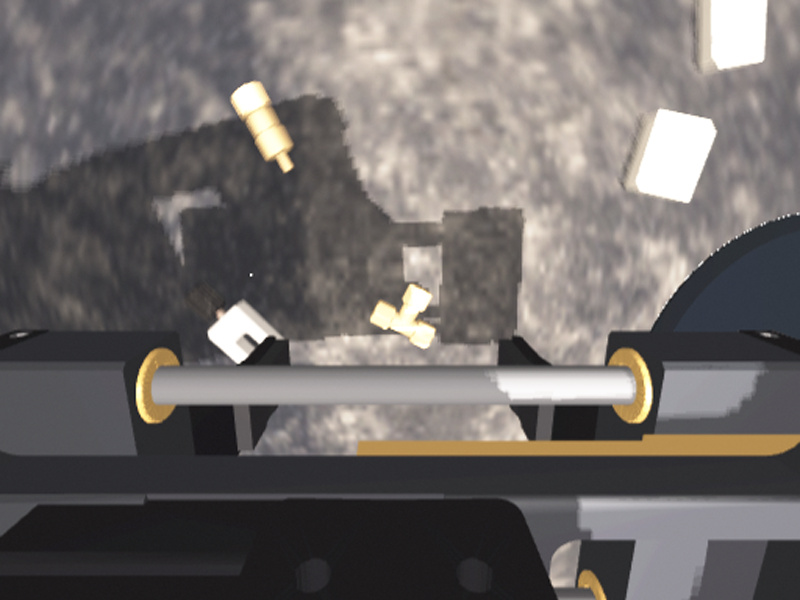

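The tee is now fully visible: the bar runs from (383,313) to (423,335) and the branch points to (418,295). The cutter is at (240,330) and the union at (262,125).

```bash
python3 - <<'E'
from h import *
f=np.load('pics/w2.npz');p=f['p'];m=dict(intrinsics=f['K'],camera_from_world=f['T'])
hsv=cv2.cvtColor(p,cv2.COLOR_RGB2HSV);s=.64
br=(hsv[...,1]>50)&(hsv[...,2]>120);k=np.zeros_like(br);k[int(275*s):int(355*s),int(360*s):int(445*s)]=1
for q in blobs(m,br&k,.008): print(*q)
k[:]=0;k[int(70*s):int(180*s),int(220*s):int(305*s)]=1
for q in blobs(m,br&k,.007): print('union',*q)
for uv in ((383,313),(423,335),(403,324),(418,295)): print(ray(m,np.array(uv)*s,.007))
E
```

```text
[260. 198.] [0.5228 0.2984] [524.8 297.2] [30.5 38.7] 160.0
union [167.  78.] [0.4583 0.3941] [457.1 395.7] [18.2 45.3] 113.9
[[0.51094801 0.29511755]]
[[0.53306835 0.28079496]]
[[0.52193505 0.2880036 ]]
[[0.5311506  0.30451798]]
```

```bash
python3 -m inch '[[87,-3,4,0,0.15],[87,-3,4,0,0.3],[87,-3,4,0,0.45],[87,-3,4,0,0.48],[87,-3,4,35,0.48],[87,-3,4,67,0.48],[87,-3,4,67,0.48],[30,-3,4,67,0.48]]'; python3 -m inch '[[25,0,0,0,0],[20,0,0,0,0],[20,0,0,0,0],[20,0,0,0,0],[20,0,0,-60,0],[20,0,0,-90,0]]';  python3 go.py 0.5555 0.135 0.05 -31
```

```text
time_s: 2.6
position: [0.5204, 0.2901, 0.0036]
tcp_rot: [[0.511, 0.86, -0.005], [0.86, -0.511, -0.002], [-0.004, -0.003, -1.0]]
force: [0.5, -0.8, 0.2]
opening: 0.964
time_s: 3.2
position: [0.52, 0.2898, 0.0931]
tcp_rot: [[0.511, 0.86, -0.009], [0.86, -0.511, -0.003], [-0.007, -0.006, -1.0]]
force: [1.0, 0.9, 0.7]
opening: 0.444
d mm [-114.7  109.9   43.2] roll 0.005 or -3.137 cur -30.7 q6 49.1 pos [0.52   0.2898 0.0931]
```

```bash
python3 -m inch '[[15,-40,34,0,0],[15,-80,68,0,0],[15,-118,102,0,0],[15,-118,102,0,0],[15,-118,102,30,0],[15,-118,102,45,0]]';  python3 go.py 0.547 0.136 0.0305 -31; python3 look.py w3
```

```text
time_s: 3.8
position: [0.5466, 0.1355, 0.0475]
tcp_rot: [[0.512, 0.859, -0.01], [0.859, -0.512, -0.003], [-0.007, -0.007, -1.0]]
force: [0.2, -0.1, 0.4]
opening: 0.171
d mm [ 0.7  0.2 17. ] roll 0.003 or -3.139 cur -30.8 q6 33.6 pos [0.5466 0.1355 0.0475]
3.8 [0.5466 0.1355 0.0475] -30.83
```

View pics/w3.png

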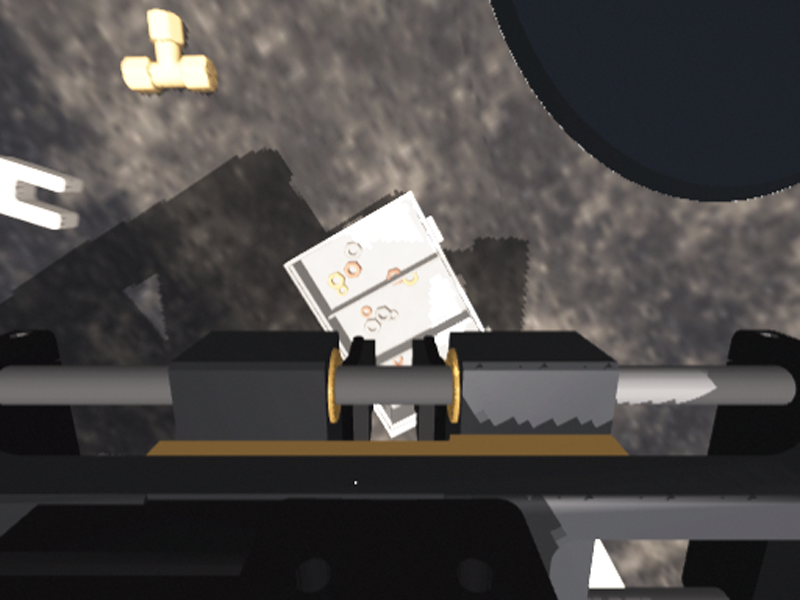

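The hand is empty: the fingers close slowly and I lifted too soon. The tee is still at (170,65) and the lid's far corners are at (405,193) and (287,263).

```bash
python3 - <<'E'
from h import *
f=np.load('pics/w3.npz');p=f['p'];m=dict(intrinsics=f['K'],camera_from_world=f['T'])
s=.64
for n,uv,z in (('barL',(132,75),.007),('barR',(208,73),.007),('branch',(167,20),.007),('lid1',(405,193),.026),('lid2',(287,263),.026),('lidR',(483,328),.026),('lidbot',(395,435),.026)): print(n,ray(m,np.array(uv)*s,z).round(4))
E
python3 go.py 0.5212 0.289 0.1 -31
```

```text
barL [[0.5067 0.2964]]
barR [[0.5361 0.2797]]
branch [[0.5335 0.3052]]
lid1 [[0.5845 0.1911]]
lid2 [[0.524 0.192]]
lidR [[0.5849 0.1205]]
lidbot [[0.5213 0.0932]]
d mm [119.  -99.4 -54.7] roll 0.004 or -3.138 cur -30.8 q6 33.6 pos [0.545  0.1358 0.0454]
```

```bash
python3 -m inch '[[60,0,0,-50,0],[60,40,-33,-50,0],[60,80,-66,-50,0],[60,119,-99,-50,0],[60,119,-99,-50,0],[60,119,-99,-20,0],[60,119,-99,15,0],[60,119,-99,25,0]]';  python3 go.py 0.5213 0.2885 0.003 -31
```

```text
time_s: 4.65
position: [0.5179, 0.2879, 0.0179]
tcp_rot: [[0.511, 0.859, -0.019], [0.859, -0.511, -0.005], [-0.014, -0.014, -1.0]]
force: [-0.9, -0.1, -0.5]
opening: 0.682
d mm [ 2.4  2.9 14.8] roll 0.004 or -3.137 cur -30.7 q6 48.9 pos [0.5179 0.2879 0.0179]
```

```bash
python3 -m inch '[[60,2,3,10,0],[60,2,3,15,0],[20,2,3,15,0],[10,2,3,15,0],[10,2,3,15,0],[10,2,3,15,0],[10,2,3,15,0],[10,2,3,15,0]]';  python3 -m inch '[[10,0,0,0,0],[10,0,0,-40,0],[10,0,0,-80,0],[10,0,0,-80,0],[10,0,0,-80,0]]'; python3 go.py 0.548 0.135 0.05 -31
```

```text
time_s: 5.45
position: [0.5218, 0.2882, 0.0035]
tcp_rot: [[0.511, 0.859, -0.018], [0.859, -0.511, -0.005], [-0.013, -0.013, -1.0]]
force: [-0.8, -0.9, 3.4]
opening: 0.407
time_s: 5.95
position: [0.5235, 0.2887, 0.0843]
tcp_rot: [[0.511, 0.859, -0.017], [0.86, -0.511, -0.004], [-0.012, -0.012, -1.0]]
force: [0.5, 0.5, -0.7]
opening: 0.406
d mm [-119.2  100.    34.5] roll 0.005 or -3.137 cur -30.7 q6 48.8 pos [0.5235 0.2887 0.0843]
```

```bash
python3 -m inch '[[10,-40,33,0,0],[10,-80,66,0,0],[10,-119,100,0,0],[10,-119,100,0,0],[10,-119,100,20,0],[10,-119,100,38,0],[10,-119,100,38,0],[10,-119,100,38,0]]'; python3 go.py 0.548 0.135 0.0305 -31
```

```text
time_s: 6.75
position: [0.5469, 0.1356, 0.0454]
tcp_rot: [[0.511, 0.86, -0.019], [0.86, -0.511, -0.004], [-0.013, -0.015, -1.0]]
force: [-0.4, -0.1, 0.1]
opening: 0.406
d mm [ 0.2  1.5 14.9] roll 0.005 or -3.137 cur -30.7 q6 33.6 pos [0.5469 0.1356 0.0454]
```

```bash
python3 -m inch '[[10,0,1,10,0],[10,0,1,15,0],[10,0,1,15,0],[55,0,1,15,0],[55,0,1,15,0],[55,0,1,15,0],[55,0,1,15,0]]'; python3 -m inch '[[55,0,0,-40,0],[55,0,0,-90,0],[55,0,0,-120,0],[55,0,0,-120,0],[55,0,0,-120,0]]'; python3 go.py 0.4255 0.2910 0.1 40.6
```

```text
time_s: 7.45
position: [0.5476, 0.135, 0.0306]
tcp_rot: [[0.511, 0.86, -0.019], [0.86, -0.511, -0.004], [-0.013, -0.014, -1.0]]
force: [-0.1, -0.6, 0.5]
opening: 0.61
time_s: 7.95
position: [0.5499, 0.1355, 0.1513]
tcp_rot: [[0.511, 0.86, -0.018], [0.86, -0.511, -0.004], [-0.012, -0.013, -1.0]]
force: [-0.6, -0.1, -0.4]
opening: 0.633
d mm [  70.8 -185.6   52.9] roll -1.245 or 1.897 cur -30.7 q6 33.5 pos [0.5499 0.1355 0.1513]
```

```bash
python3 -m inch '[[60,14,-37,0,-0.15],[60,28,-74,0,-0.3],[60,42,-111,0,-0.45],[60,56,-148,20,-0.6],[60,71,-186,40,-0.75],[60,71,-186,52,-0.9],[60,71,-186,52,-1.05],[60,71,-186,52,-1.2]]'; python3 -m inch '[[60,0,0,0,-0.04],[60,0,0,0,-0.04]]'; python3 look.py w4; python3 go.py 0.4255 0.2910 0.003 40.6
```

```text
time_s: 8.75
position: [0.4229, 0.291, 0.0984]
tcp_rot: [[-0.622, 0.783, -0.023], [0.783, 0.622, -0.006], [0.01, -0.022, -1.0]]
force: [-0.2, -0.1, -0.2]
opening: 0.69
time_s: 8.95
position: [0.421, 0.2903, 0.0964]
tcp_rot: [[-0.653, 0.757, -0.028], [0.757, 0.653, -0.008], [0.012, -0.027, -1.0]]
force: [0.2, -0.3, -0.3]
opening: 0.689
8.95 [0.421  0.2903 0.0964] 40.77
d mm [-3.3  5.8 93.6] roll 0.002 or -3.14 cur 40.7 q6 -18.9 pos [0.4215 0.2904 0.0968]
```

View pics/w4.png

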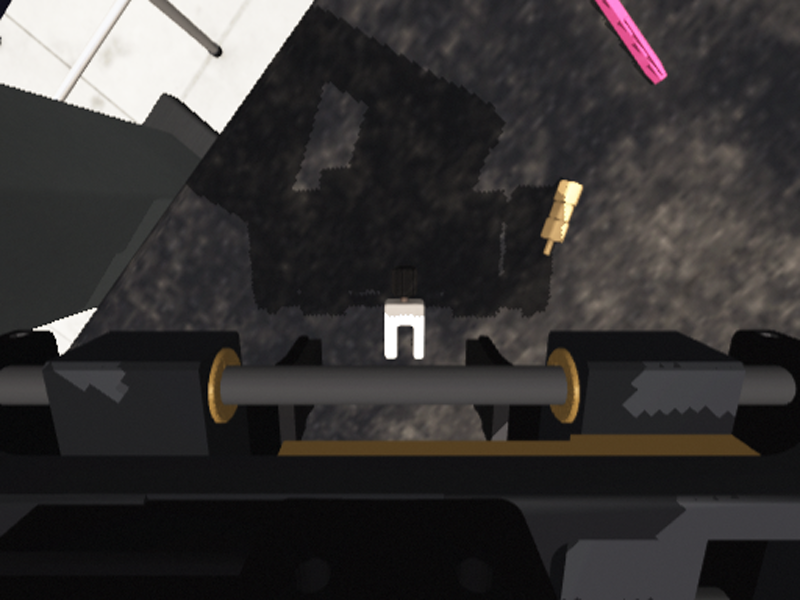

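The cutter is now square to the tool: the block starts at (404,300), the fork tips are at y=357 and the knob is at (404,278). The union is at (563,215).

```bash
python3 - <<'E'
from h import *
f=np.load('pics/w4.npz');m=dict(intrinsics=f['K'],camera_from_world=f['T']);s=.64
for n,uv,z in (('knobend',(404,268),.009),('blocktopedge',(405,302),.014),('tips',(405,357),.012),('L',(385,345),.013),('R',(424,345),.013),('uA',(570,185),.007),('uB',(549,250),.005)): print(n,(ray(m,np.array(uv)*s,z)*1000).round(1))
E
```

```text
knobend [[406.4 312.3]]
blocktopedge [[420.  297.6]]
tips [[443.9 270.3]]
L [[429.  268.3]]
R [[447.3 284.4]]
uA [[447.2 411.7]]
uB [[465.8 377.7]]
```

```bash
python3 -m inch '[[60,-3,6,40,0],[60,-3,6,80,0],[60,-3,6,93,0],[60,-3,6,93,0],[10,-3,6,93,0],[5,-3,6,93,0],[5,-3,6,93,0],[5,-3,6,93,0]]'; python3 -m inch '[[5,0,0,0,0],[5,0,0,0,0],[5,0,0,-40,0],[5,0,0,-60,0],[5,0,0,-60,0],[5,0,0,-60,0]]'; python3 go.py 0.4645 0.143 0.05 0
```

```text
time_s: 9.8
position: [0.4256, 0.2914, 0.0039]
tcp_rot: [[-0.652, 0.758, -0.026], [0.758, 0.652, -0.008], [0.012, -0.025, -1.0]]
force: [-0.7, 0.4, 0.5]
opening: 0.414
time_s: 10.4
position: [0.4272, 0.2918, 0.064]
tcp_rot: [[-0.652, 0.758, -0.026], [0.758, 0.652, -0.007], [0.011, -0.024, -1.0]]
force: [-0.7, 0.5, -1.2]
opening: 0.274
d mm [-137.3  -68.4   14.1] roll 0.71 or -2.431 cur 40.7 q6 -19.0 pos [0.4272 0.2918 0.064 ]
```

```bash
python3 -m inch '[[5,-34,-17,0,0.14],[5,-68,-34,0,0.28],[5,-102,-51,0,0.42],[5,-137,-68,0,0.56],[5,-137,-68,0,0.71],[5,-137,-68,0,0.71],[5,-137,-68,30,0.71],[5,-137,-68,30,0.71]]'; python3 go.py 0.4645 0.143 0.0045 0
```

```text
time_s: 11.2
position: [0.461, 0.1437, 0.0314]
tcp_rot: [[-0.004, 0.999, -0.034], [1.0, 0.004, -0.008], [-0.008, -0.034, -0.999]]
force: [-0.9, 0.1, -0.4]
opening: 0.273
d mm [-0.5  4.4 26.8] roll 0.004 or -3.138 cur 0.2 q6 4.5 pos [0.461  0.1437 0.0314]
```

```bash
python3 -m inch '[[5,0,4,20,0],[5,0,4,26,0],[5,0,4,26,0],[60,0,4,26,0],[60,0,4,26,0],[60,0,4,26,0],[60,0,4,26,0],[60,0,4,26,0]]'; python3 -m inch '[[60,0,0,-40,0],[60,0,0,-80,0],[60,0,0,-110,0],[60,0,0,-110,0],[60,0,0,-110,0]]'; python3 look.py w5; python3 go.py 0.456 0.3955 0.1 25
```

```text
time_s: 12.0
position: [0.4643, 0.1435, 0.0056]
tcp_rot: [[-0.004, 0.999, -0.033], [1.0, 0.004, -0.008], [-0.008, -0.033, -0.999]]
force: [0.5, 0.1, 0.3]
opening: 0.633
time_s: 12.5
position: [0.4681, 0.1443, 0.1161]
tcp_rot: [[-0.004, 0.999, -0.032], [1.0, 0.004, -0.008], [-0.008, -0.032, -0.999]]
force: [-0.7, -0.0, 0.2]
opening: 0.686
12.5 [0.4681 0.1443 0.1161] 0.22
d mm [251.4  -9.9  13.6] roll -0.433 or 2.709 cur 0.2 q6 4.3 pos [0.4673 0.1442 0.1152]
```

```bash
python3 -m inch '[[50,42,-2,0,-0.08],[50,84,-4,0,-0.16],[50,126,-6,0,-0.24],[50,168,-8,0,-0.32],[50,210,-10,0,-0.4],[50,251,-10,10,-0.45],[50,251,-10,13,-0.45],[50,251,-10,13,-0.45]]'; python3 look.py w6;  python3 go.py 0.456 0.3953 0.003 26
```

```text
time_s: 13.35
position: [0.4538, 0.3946, 0.0979]
tcp_rot: [[-0.44, 0.897, -0.039], [0.898, 0.44, -0.011], [0.007, -0.04, -0.999]]
force: [-0.1, -0.0, -0.5]
opening: 0.57
13.35 [0.4538 0.3946 0.0979] 26.12
d mm [-0.1  5.9 95.4] roll 0.001 or -3.141 cur 26.0 q6 3.6 pos [0.4543 0.3938 0.0986]
```

View pics/w6.png

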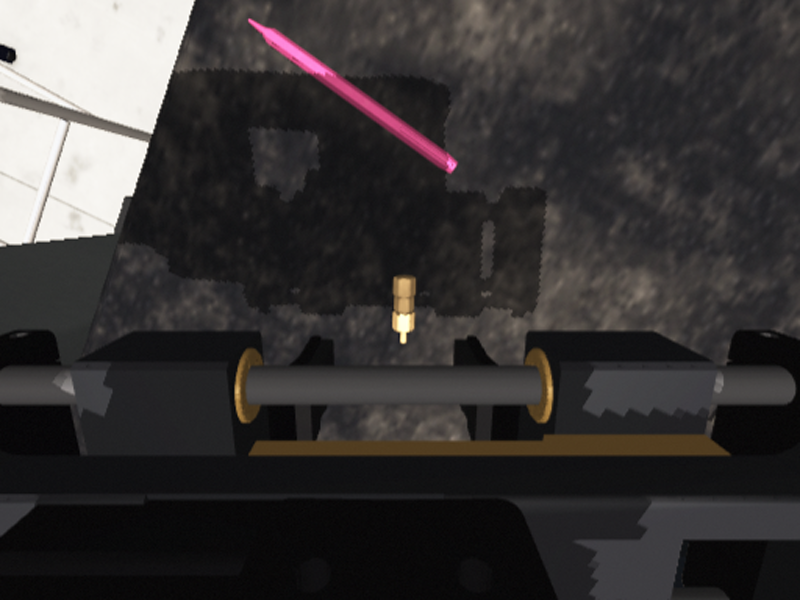

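The union sits upright in the image, from (404,276) to the stub tip at (403,343), so it is square to the jaws.

```bash
python3 - <<'E'
from h import *
f=np.load('pics/w6.npz');m=dict(intrinsics=f['K'],camera_from_world=f['T']);s=.64
for n,uv,z in (('A',(404,276),.008),('B',(403,343),.006)): print(n,(ray(m,np.array(uv)*s,z)*1000).round(1))
E
python3 -m inch '[[50,0,6,40,0],[50,0,6,80,0],[50,0,6,95,0],[50,0,6,95,0],[10,0,6,95,0],[0,0,6,95,0],[0,0,6,95,0],[0,0,6,95,0]]'; python3 -m inch '[[0,0,0,0,0],[0,0,0,0,0],[0,0,0,-50,0],[0,0,0,-90,0],[0,0,0,-90,0],[0,0,0,-90,0]]'; python3 go.py 0.5505 0.030 0.06 90
```

```text
A [[446.8 413.6]]
B [[465.9 373.6]]
time_s: 14.2
position: [0.4563, 0.3953, 0.0037]
tcp_rot: [[-0.438, 0.898, -0.038], [0.899, 0.438, -0.011], [0.007, -0.039, -0.999]]
force: [0.6, -0.1, -0.4]
opening: 0.295
time_s: 14.8
position: [0.4601, 0.3967, 0.0948]
tcp_rot: [[-0.439, 0.898, -0.036], [0.899, 0.439, -0.01], [0.007, -0.036, -0.999]]
force: [-1.8, 0.1, -0.2]
opening: 0.145
d mm [-369.4  -78.4   35. ] roll -1.117 or 2.025 cur 26.0 q6 3.5 pos [0.4601 0.3967 0.0948]
```

```bash
python3 -m inch '[[0,-46,-10,0,-0.14],[0,-92,-20,0,-0.28],[0,-138,-30,0,-0.42],[0,-184,-40,0,-0.56],[0,-230,-50,0,-0.7],[0,-276,-60,0,-0.84],[0,-322,-70,0,-0.98],[0,-369,-78,0,-1.117]]'; python3 -m inch '[[0,0,0,0,0],[0,0,0,0,0]]'; python3 go.py 0.5505 0.030 0.0045 90
```

```text
time_s: 15.6
position: [0.5498, 0.0306, 0.0933]
tcp_rot: [[-0.999, -0.003, -0.04], [-0.002, 1.0, -0.009], [0.04, -0.009, -0.999]]
force: [0.5, -0.4, 0.2]
opening: 0.148
time_s: 15.8
position: [0.5484, 0.0295, 0.0916]
tcp_rot: [[-0.999, 0.002, -0.044], [0.002, 1.0, -0.008], [0.044, -0.008, -0.999]]
force: [-0.1, 0.1, -0.3]
opening: 0.146
d mm [-6.   1.2 86.9] roll -0.002 or 3.14 cur 89.9 q6 -97.3 pos [0.5484 0.0295 0.0916]
```

```bash
python3 -m inch '[[0,-6,1,40,0],[0,-6,1,75,0],[0,-6,1,86,0],[0,-6,1,86,0],[50,-6,1,86,0],[50,-6,1,86,0],[50,-6,1,86,0],[50,-6,1,86,0]]'; python3 -m inch '[[50,0,0,-45,0],[50,0,0,-90,0],[50,0,0,-130,0],[50,0,0,-130,0],[50,0,0,-130,0]]'; python3 look.py w7; python3 go.py 0.4417 -0.298 0.1 90
```

```text
time_s: 16.6
position: [0.5508, 0.03, 0.0059]
tcp_rot: [[-0.999, 0.001, -0.044], [0.002, 1.0, -0.008], [0.044, -0.008, -0.999]]
force: [0.1, 0.3, -0.7]
opening: 0.421
time_s: 17.1
position: [0.557, 0.031, 0.1371]
tcp_rot: [[-0.999, 0.002, -0.041], [0.002, 1.0, -0.008], [0.041, -0.008, -0.999]]
force: [-0.6, 0.6, -0.7]
opening: 0.578
17.1 [0.557  0.031  0.1371] 89.91
d mm [ 111.8 -329.    43.3] roll -0.002 or 3.14 cur 89.9 q6 -97.2 pos [0.5558 0.0311 0.1357]
```

View pics/w7.png

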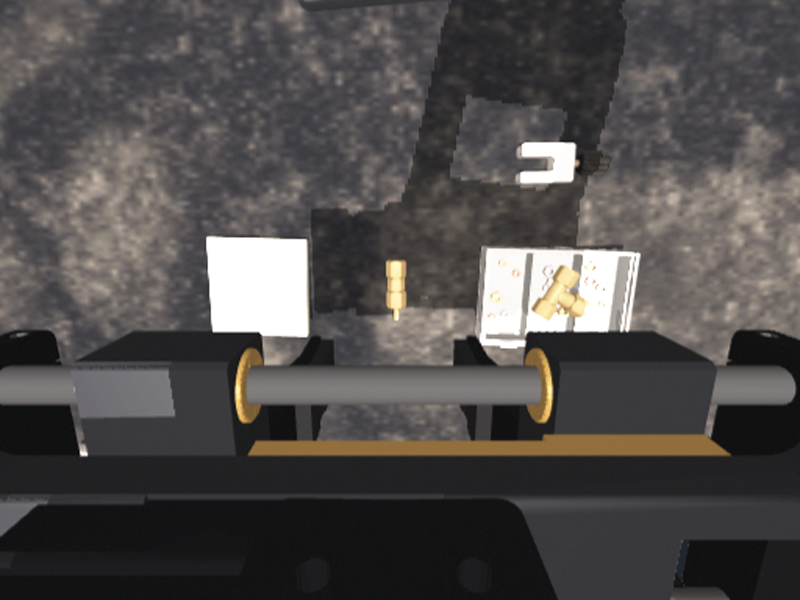

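This view shows all the fixtures and the three placed parts: pad corners (207,237), (308,239), (310,337), (214,333); lid corners (482,247), (640,252), (634,330+), (476,346). The union is at (397,288), the tee at (562,293) and the cutter at (560,163).

```bash
python3 - <<'E'
from h import *
f=np.load('pics/w7.npz');m=dict(intrinsics=f['K'],camera_from_world=f['T']);s=.64
W=lambda uv,z:(ray(m,np.array(uv)*s,z)*1000).round(1)[0]
P=[W(c,.009) for c in ((207,237),(308,239),(310,337),(214,333))];print('pad',*P,np.mean(P,0))
B=[W(c,.026) for c in ((482,247),(640,252),(476,346))];print('lid',*B,(B[1]+B[2])/2)
print('union',W((396,261),.008),W((397,319),.006))
print('tee bar',W((570,274),.036),W((544,312),.036),'branch',W((580,305),.036))
print('cutter',W((608,163),.009),W((519,148),.012),W((518,181),.012))
E
```

```text
pad [ 511.1 -100.7] [512.5 -29.8] [583.9 -31.4] [ 580.9 -102. ] [547.1   -65.975]
lid [516.9  88.6] [520.3 192.7] [585.2  87.3] [552.75 140.  ]
union [528.1  31.8] [571.   32.5]
tee bar [533.5 143.8] [558.6 128.9] branch [553.9 152. ]
cutter [462.2 174.1] [452.9 113.1] [473.9 113.7]
```

```bash
python3 -m inch '[[75,14,-41,0,0],[75,28,-82,0,0],[75,42,-123,0,0],[75,56,-165,0,0],[75,70,-206,0,0],[75,84,-247,0,0],[75,98,-288,20,0],[75,112,-329,40,0]]'; python3 -m inch '[[75,0,0,0,0],[75,0,0,0,0]]'; python3 look.py w8; python3 go.py 0.442 -0.298 0.003 90
```

```text
time_s: 17.95
position: [0.4402, -0.2989, 0.1016]
tcp_rot: [[-0.999, 0.002, -0.046], [0.002, 1.0, -0.006], [0.046, -0.006, -0.999]]
force: [0.3, 0.2, 0.4]
opening: 0.86
time_s: 18.15
position: [0.4381, -0.2986, 0.0993]
tcp_rot: [[-0.999, 0.005, -0.049], [0.005, 1.0, -0.002], [0.049, -0.002, -0.999]]
force: [-0.7, 0.8, -0.5]
opening: 0.86
18.15 [ 0.4381 -0.2986  0.0993] 89.71
d mm [-7.8  0.1 96.8] roll -0.003 or 3.139 cur 89.8 q6 -132.9 pos [ 0.4389 -0.2978  0.1001]
```

View pics/w8.png

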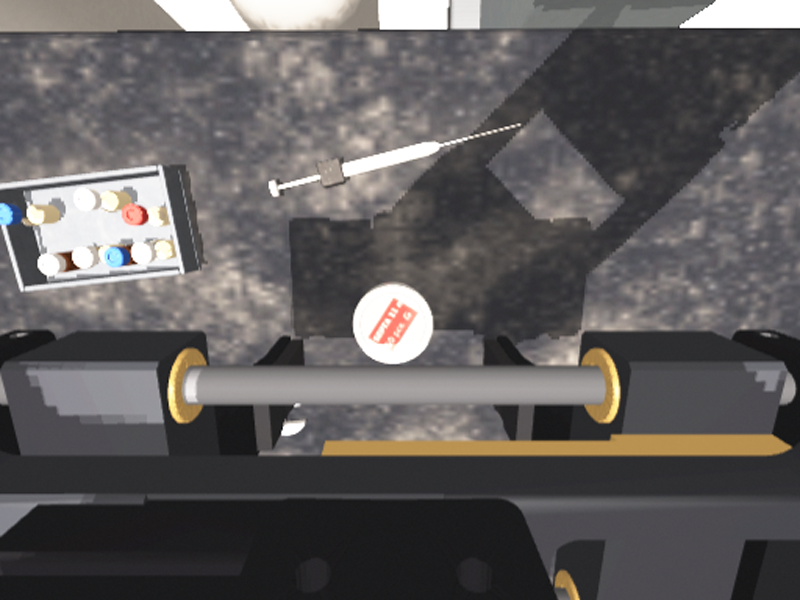

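The tin's lid is centred at about (393,324), radius 40. The spanner's end shows at (293,422), clear of the finger paths.

```bash
python3 - <<'E'
from h import *
f=np.load('pics/w8.npz');m=dict(intrinsics=f['K'],camera_from_world=f['T']);s=.64
for uv,z in (((353,324),.02),((433,322),.02),((393,284),.02),((393,324),.02),((393,364),.02),((303,427),.004)): print((ray(m,np.array(uv)*s,z)*1000).round(1))
E
```

```text
[[ 441.4 -323.3]]
[[ 440.4 -274.7]]
[[ 417.  -298.9]]
[[ 441.5 -299. ]]
[[ 467.1 -299.1]]
[[ 517.8 -360.8]]
```

```bash
python3 -m inch '[[75,-8,-1,40,0],[75,-8,-1,80,0],[75,-8,-1,95,0],[75,-8,-1,95,0],[30,-8,-1,95,0],[30,-8,-1,95,0],[30,-8,-1,95,0],[30,-8,-1,95,0]]'; python3 -m inch '[[30,0,0,0,0],[30,0,0,0,0],[30,0,0,-50,0],[30,0,0,-80,0],[30,0,0,-80,0],[30,0,0,-80,0]]'; python3 go.py 0.5485 -0.0668 0.06 90
```

```text
time_s: 19.0
position: [0.4428, -0.2994, 0.0058]
tcp_rot: [[-0.999, 0.003, -0.047], [0.003, 1.0, -0.004], [0.047, -0.004, -0.999]]
force: [-0.5, -0.1, -0.2]
opening: 0.585
time_s: 19.6
position: [0.4467, -0.2993, 0.0863]
tcp_rot: [[-0.999, 0.003, -0.046], [0.003, 1.0, -0.005], [0.046, -0.005, -0.999]]
force: [-0.0, 0.7, -0.9]
opening: 0.542
d mm [-102.1  232.9   20.4] roll -0.003 or 3.139 cur 89.8 q6 -132.4 pos [ 0.4467 -0.2993  0.0863]
```

```bash
python3 -m inch '[[30,-18,40,0,0],[30,-36,80,0,0],[30,-54,120,0,0],[30,-72,160,0,0],[30,-90,200,0,0],[30,-102,233,0,0],[30,-102,233,20,0],[30,-102,233,20,0]]'; python3 go.py 0.5485 -0.0668 0.0155 90
```

```text
time_s: 20.4
position: [0.5456, -0.0646, 0.0574]
tcp_rot: [[-0.999, 0.001, -0.053], [0.001, 1.0, -0.003], [0.053, -0.003, -0.999]]
force: [-0.1, 0.5, -0.4]
opening: 0.538
d mm [-5.1 -2.1 41.7] roll -0.001 or 3.141 cur 90.0 q6 -106.6 pos [ 0.5456 -0.0646  0.0574]
```

```bash
python3 -m inch '[[30,-5,-2,30,0],[30,-5,-2,42,0],[30,-5,-2,42,0],[30,-5,-2,42,0],[70,-5,-2,42,0],[70,-5,-2,42,0],[70,-5,-2,42,0],[70,-5,-2,42,0]]'; python3 -m inch '[[75,0,0,-45,0],[75,0,0,-90,0],[75,0,0,-120,0],[75,0,0,-120,0],[75,0,0,-120,0]]'; python3 look.py w9; python3 go.py 0.561 -0.3017 0.1 90
```

```text
time_s: 21.2
position: [0.5484, -0.0668, 0.0154]
tcp_rot: [[-0.999, 0.001, -0.053], [0.001, 1.0, -0.003], [0.053, -0.003, -0.999]]
force: [-0.7, 0.5, -0.5]
opening: 0.772
time_s: 21.7
position: [0.5549, -0.0664, 0.1359]
tcp_rot: [[-0.999, 0.0, -0.052], [0.001, 1.0, -0.003], [0.052, -0.004, -0.999]]
force: [0.1, 0.4, 0.4]
opening: 0.856
21.7 [ 0.5549 -0.0664  0.1359] 89.97
d mm [  -9.1 -235.5   35. ] roll -0.001 or 3.141 cur 90.0 q6 -106.9 pos [ 0.554  -0.0661  0.1348]
```

View pics/w9.png

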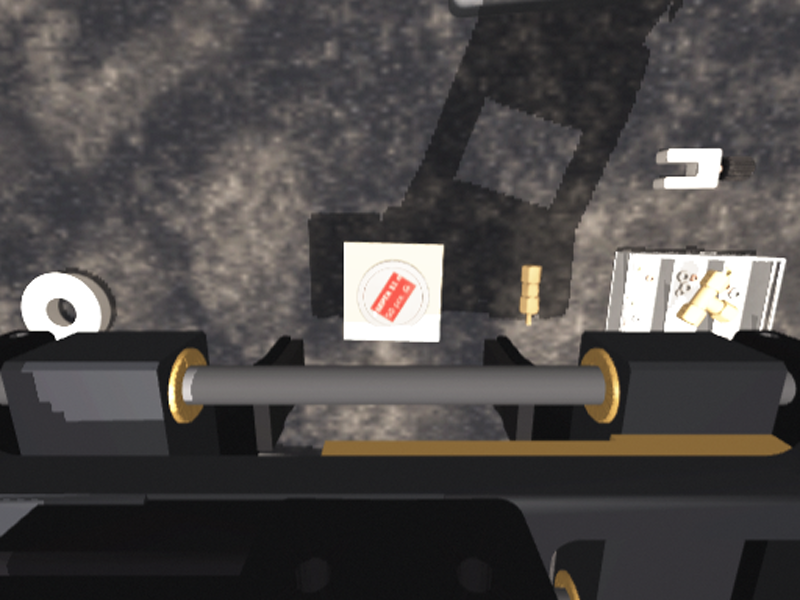

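The tin is centred on the pad: tin centre (393,294) against pad centre (393,291). The tape roll is at (64,303).

```bash
python3 -m inch '[[80,-2,-47,0,0],[80,-4,-94,0,0],[80,-6,-141,0,0],[80,-8,-188,0,0],[80,-9,-235,15,0],[80,-9,-235,35,0],[80,-9,-235,35,0]]'; python3 look.py w10; python3 go.py 0.561 -0.3017 0.003 90;python3 - <<'E'
from h import *
f=np.load('pics/w10.npz');p=f['p'];m=dict(intrinsics=f['K'],camera_from_world=f['T'])
hsv=cv2.cvtColor(p,cv2.COLOR_RGB2HSV)
k=(hsv[...,2]>170)&(hsv[...,1]<60);k[218:]=0;k[:150]=0;k[:,:180]=0;k[:,330:]=0
for q in blobs(m,k,.014): print(*q)
E
```

```text
time_s: 22.45
position: [0.5573, -0.3006, 0.095]
tcp_rot: [[-0.998, 0.004, -0.063], [0.003, 1.0, 0.004], [0.063, 0.004, -0.998]]
force: [-0.4, 1.2, -1.0]
opening: 0.92
22.45 [ 0.5573 -0.3006  0.095 ] 89.79
d mm [-8.4 -2.1 93.2] roll -0.002 or 3.14 cur 89.9 q6 -126.0 pos [ 0.5582 -0.2999  0.0965]
[181. 199.] [ 0.5524 -0.367 ] [ 551.7 -366.5] [ 3.8 15.5] 177.0
[248. 203.] [ 0.5513 -0.3038] [ 551.1 -303.8] [36.8 55.6] 89.7
[184. 162.] [ 0.5167 -0.3631] [ 517.6 -362.5] [7.4 8.7] 89.8
```

View pics/w10.png

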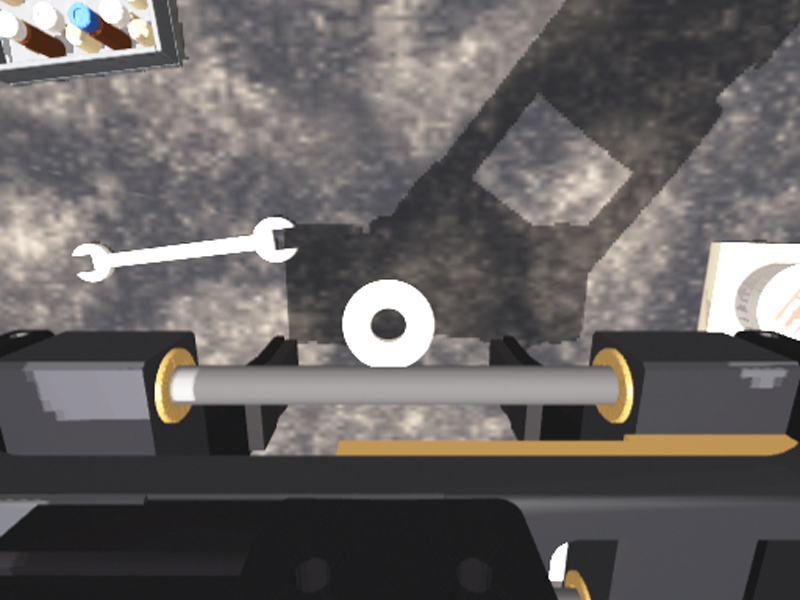

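The tape is centred at about (388,325). The spanner's head at (275,240) is clear of the left finger.

```bash
python3 -m inch '[[80,-8,-4,40,0],[80,-8,-4,80,0],[80,-8,-4,93,0],[80,-8,-4,93,0],[35,-8,-4,93,0],[35,-8,-4,93,0],[35,-8,-4,93,0],[35,-8,-4,93,0]]'; python3 -m inch '[[35,0,0,0,0],[35,0,0,0,0],[35,0,0,-50,0],[35,0,0,-90,0],[35,0,0,-90,0],[35,0,0,-90,0]]'; python3 go.py 0.5485 -0.0668 0.09 90
```

```text
time_s: 23.3
position: [0.5609, -0.3036, 0.0038]
tcp_rot: [[-0.998, 0.002, -0.06], [0.002, 1.0, 0.002], [0.06, 0.002, -0.998]]
force: [0.2, -0.6, -0.2]
opening: 0.64
time_s: 23.9
position: [0.5668, -0.3042, 0.0948]
tcp_rot: [[-0.998, 0.002, -0.058], [0.002, 1.0, 0.001], [0.058, 0.001, -0.998]]
force: [-0.7, -0.3, -0.4]
opening: 0.576
d mm [ 18.4 237.4   6.1] roll -0.002 or 3.14 cur 89.9 q6 -125.9 pos [ 0.5668 -0.3042  0.0948]
```

```bash
python3 -m inch '[[35,4,45,0,0],[35,8,90,0,0],[35,12,135,0,0],[35,15,180,0,0],[35,17,215,0,0],[35,18,237,0,0],[35,18,237,10,0],[35,18,237,10,0]]'; python3 go.py 0.548 -0.0668 0.0345 90
```

```text
time_s: 24.7
position: [0.5468, -0.0665, 0.0838]
tcp_rot: [[-0.998, 0.0, -0.063], [0.0, 1.0, 0.002], [0.063, 0.002, -0.998]]
force: [0.4, -0.4, 0.3]
opening: 0.576
d mm [-4.3 -0.4 49.1] roll -0.0 or 3.141 cur 90.0 q6 -107.1 pos [ 0.5468 -0.0665  0.0838]
```

```bash
python3 -m inch '[[35,-4,0,30,0],[35,-4,0,44,0],[35,-4,0,50,0],[35,-4,0,50,0],[35,-4,0,50,0],[75,-4,0,50,0],[75,-4,0,50,0],[75,-4,0,50,0]]'; python3 -m inch '[[75,0,0,0,0],[75,0,0,-40,0],[75,0,0,-85,0],[75,0,0,-120,0],[75,0,0,-120,0],[75,0,0,-120,0]]'; python3 look.py w11
```

```text
time_s: 25.5
position: [0.5476, -0.0666, 0.0338]
tcp_rot: [[-0.998, 0.001, -0.063], [0.001, 1.0, 0.002], [0.063, 0.002, -0.998]]
force: [0.4, 0.9, -0.1]
opening: 0.764
time_s: 26.1
position: [0.5554, -0.0668, 0.1543]
tcp_rot: [[-0.998, 0.001, -0.061], [0.0, 1.0, 0.001], [0.061, 0.001, -0.998]]
force: [-0.5, -0.5, 0.4]
opening: 0.858
26.1 [ 0.5554 -0.0668  0.1543] 89.97
```

View pics/w11.png

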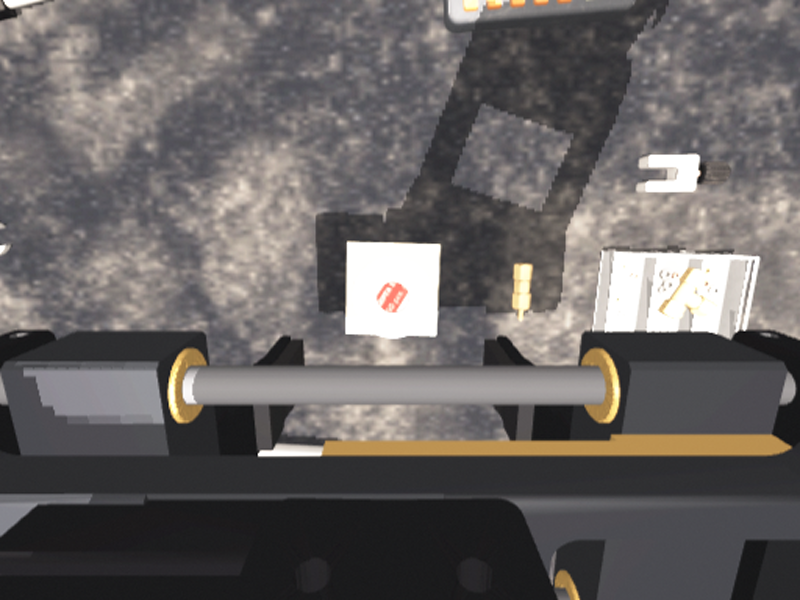

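The label shows through the tape's hole at (392,296) and the roll's rim at (393,338), so the tape is on the tin. I'll back the arm off to the left side and do a depth check, plus a clear top view.

```bash
python3 -m inch '[[75,45,-10,-30,0],[75,80,-20,-60,0],[75,100,-60,-60,0],[75,100,-100,-60,0],[75,100,-150,-60,0],[75,100,-150,-60,0],[75,100,-150,-60,0]]'; python3 - <<'E'
from h import *
f=np.load('pics/w11.npz');d=f['d'];K=f['K'];T=f['T']
v,u=np.nonzero((d>0)&(np.arange(384)[:,None]<208));c=np.c_[(u-K[0,2])/K[0,0]*d[v,u],(v-K[1,2])/K[1,1]*d[v,u],d[v,u]]
w=(c-T[:3,3])@T[:3,:3]*1000
def box(n,x0,x1,y0,y1,z0,z1):
    q=w[(w[:,0]>x0)&(w[:,0]<x1)&(w[:,1]>y0)&(w[:,1]<y1)&(w[:,2]>z0)&(w[:,2]<z1)]
    if len(q)>20: print(n,len(q),q.min(0).round(1),q.max(0).round(1),'mid',((q.min(0)+q.max(0))/2).round(1),'z med',np.median(q[:,2]).round(1)); return q
q=box('tape',500,600,-120,-20,38,55)
A=np.c_[q[:,:2],np.ones(len(q))];print('slope',np.linalg.lstsq(A,q[:,2],rcond=None)[0][:2].round(3))
box('pad',500,600,-120,-15,5,14);box('union',510,600,0,60,6,20);box('tee',510,600,90,190,33,50);box('cutter',420,500,90,190,8,25)
p,dd=vision.capture('top');np.savez('pics/top1.npz',p=p,d=dd);m=vision.camera_model('top')
p0=np.load('pics/top0.npz')['p'];hs=lambda a:cv2.cvtColor(a,cv2.COLOR_RGB2HSV)[...,2]>110
def roi(x,y,r):
    k=np.zeros(p.shape[:2],bool);x*=.64;y*=.64;r*=.64;k[int(y-r):int(y+r),int(x-r):int(x+r)]=1;return k
for n,x,y,r,z in (('spanner',590,305,36,.006),('tissue',470,217,36,.029)):
    for a in (p0,p):
        for b in blobs(m,hs(a)&roi(x,y,r),z): print(n,*b)
cv2.imwrite('pics/t1.png',cv2.resize(p[120:270,130:410][:,:,::-1],(800,429),interpolation=cv2.INTER_CUBIC))
print(bot.read_state()['position'])
E
```

```text
time_s: 26.85
position: [0.4571, -0.2169, 0.2172]
tcp_rot: [[-0.998, 0.004, -0.067], [0.003, 1.0, 0.005], [0.067, 0.005, -0.998]]
force: [-0.1, 0.5, -0.8]
opening: 0.863
tape 1612 [519.2 -95.1  41.5] [565.5 -39.8  45.4] mid [542.3 -67.4  43.4] z med 43.5
slope [-0.    -0.001]
pad 1139 [ 511.4 -103.8    5.2] [573.9 -32.4  11.2] mid [542.7 -68.1   8.2] z med 8.5
union 341 [527.5  23.8   6.1] [570.3  38.2  13.8] mid [548.9  31.    9.9] z med 11.0
tee 602 [527.7 120.9  33. ] [563.8 158.   40.8] mid [545.8 139.4  36.9] z med 37.5
cutter 873 [449.6 113.5   8.1] [474.5 172.   16.9] mid [462.  142.8  12.5] z med 12.5
spanner [377. 195.] [ 0.5147 -0.4226] [ 514.5 -426.1] [ 30.8 134.8] 95.6
spanner [373. 198.] [ 0.5053 -0.4084] [ 508.3 -408.2] [ 68.8 171.9] 115.6
spanner [356. 190.] [ 0.533  -0.3576] [ 531.  -360.7] [27.  67.9] 179.0
tissue [301. 138.] [ 0.7035 -0.1664] [ 703.8 -166.4] [ 66.7 118.2] 86.3
tissue [301. 118.] [ 0.7737 -0.169 ] [ 771.  -165.8] [ 24.3 145.9] 90.4
tissue [301. 138.] [ 0.7032 -0.1663] [ 703.5 -166.3] [ 67.2 118.6] 86.3
tissue [301. 118.] [ 0.7733 -0.1694] [ 771.  -165.8] [ 24.3 145.9] 90.4
[ 0.45709624 -0.21574366  0.21730524]
```

View pics/t1.png

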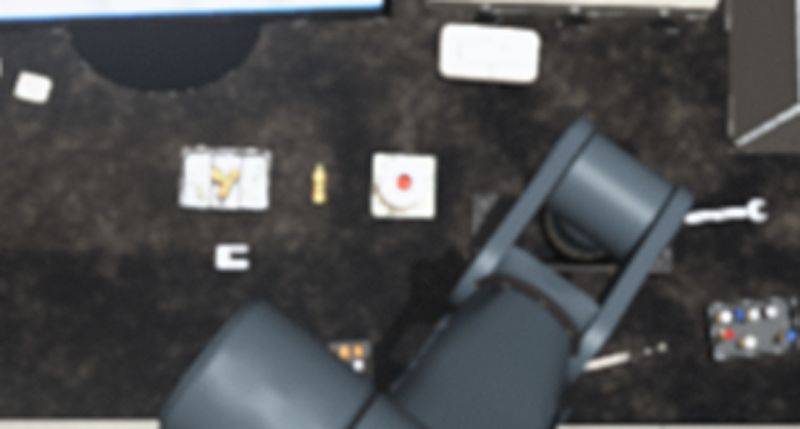

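All parts are in place. The tape's top is at 43.5 mm and level, and the tissue pack is unmoved. The spanner's visible end sits where it was, and the arm hides the rest.

```bash
python3 -c "
from rig import bot
print(bot.hand_in(), bot.read_state()['time_s'])"
```

```text
the job is handed in; nothing more can be done
the job is handed in; nothing more can be done
```

I placed all five parts and handed the job in at about 27 s on the robot's clock. The last checks put every part inside its tolerance.

| Part | Where it ended up | Last check |
|---|---|---|
| Tin | On the pad | About 2 mm off the pad's centre |
| Tape roll | On the tin | Top at 43.5 mm, level, about 1–2 mm off centre |
| Tee | Flat on the box lid | About 2–3 mm off the lid's centre |
| Union | Middle of the gap | About 2 mm off, parallel to the facing sides |
| Tube cutter | In front of the box | About 2 mm off, parallel to the front |

- **Tissue pack:** it moved 0.3 mm between the first and last top views, which is within measurement noise.
- **Spanner:** I could not fully check it at the end because the arm hid part of it. The final measurement there was spoilt by the arm. The end I could see looked to be where it started, and the fingers never came near it.
- **First tee grasp failed:** I lifted before the fingers had closed. The tee had not moved, and the second grasp held.
- **Tool tilt:** the tool slowly tilted by about 4° over the moves, but the three parts I checked by depth or height after release (tape, tee, cutter) lie flat.

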